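# Wedge the rocking gauge tester

## Robot

A 6-joint arm with a two-finger parallel gripper is mounted at the origin on the work surface. World frame = base frame: x ahead of the robot, y to its left, z up, the work surface at z = 0. Lengths are in mm, angles in degrees, forces in N, time in s.
With the tool pointing down it reaches from about 275 to 1000 mm from the base axis. Payload 8.4 kg.
Tool frame: the origin (TCP) lies at the very end of the fingers, on their centre line; the grasp point (between the pads) lies 19 mm behind it; z points along the fingers, y is the line along which they close (so a half turn about z gives the same grasp; the last joint's range is limited). The gripper opens to 85 mm and grips with 20 to 120 N. Pads are 22 mm wide; open, the fingers measure 114 mm over their backs; the gripper's body (76 mm by 85 mm) begins 54 mm behind the grasp point. The pads swing forward as they close: fully open they stand 13 mm farther back than shut.
Start: joints at [70.508, 20.225, 93.587, -0, 66.188, -0.138], TCP at [207.131, 589.682, 231.281] pointing down, gripper open.
Joint ranges: [-150.9, 150.9], [-52.94, 120.26], [3.33, 152.33], [-74.26, 254.26], [0, 154.13], [-172.89, 172.89]. Speed limits (degrees/s): [127.2, 127.2, 159.86, 180, 180, 180].

## Interface

Orientations are given as a 3x3 rotation matrix whose columns are the frame's x, y, z axes.
In Python, from workcell import status, optics, ctrl, models gives the robot as it stands.
- The arm moves only by the tool drive_tool, never from a script. Its argument "motion" is a list of rows, each a list of 3 entries, a list of its own where there are three numbers: the shift along the tool's x, y, z in m, then the turn, a rotation vector about the tool's x, y, z in rad, then the closure, from 0 (fully open) to 1 (shut). In form: [[[dx, dy, dz], [wx, wy, wz], hand], ...]. A call has exactly 10 rows; each row shifts and turns the commanded pose from where the row before left it, along the tool's axes as they then stand; what a row does not reach is not made up. A row lasts 1/10 s, in which the tool goes at most 50 mm and 8.59 degrees, less where a joint would pass 70% of its speed; a pose out of reach is approached as far as the arm can. A call is refused whole if a number of a shift passes 0.05 or a number of a turn 0.15, either way. A call with a gripper value outside its range is refused whole. The fingers move at their own pace and stop on an object; the grip force is fixed at half the most. Time passes only in rows, so rows that do not move let the fingers close, or fill a call up. It gives the time, the measured TCP pose, the force, the opening and the grip force at its end, in the units of the state.
- status.get_state(): the state, without advancing time (a new reading comes with each control period).
- optics.get_image(name): name is "side" or "top"; returns a dict with "frame" (420x560x3 uint8, red, green, blue), "fx", "fy", "cx", "cy" (pixels), "T" (4x4, takes a point from camera to world coordinates). Camera axes: x right, y down, z forward; pixel columns grow to the right and rows downward; lengths in mm; the calibration is good to about 2 mm. A picture is of the moment at which its call begins. There is no depth.
- ctrl.close_job(): hands the job in; it is judged then, once.
Trained networks look in the newest picture that a camera, given by its name, has taken for a name from the list of things; names that differ only in an ending like _2 or _b are one class to them, and where a whole thing is asked for, a point or a joint stands for the part that bears it (a point fixed in the world has none). Each returns a list of dicts, best first, with "score" (0 to 1); they miss things now and then, are a little off and sometimes report something else, mostly with a low value. They report only what shows in the picture. A call takes as long as a camera call. They do not tell look-alikes from the thing itself.
- models.look_for(query, camera): "pixel" ([row, column] in pixels, amid what is visible of it).
- models.silhouettes(query, camera): "region" (420x560 bool, what is visible of it) and "pixel" ([row, column] in pixels, amid what is visible of it).
The state is a dict: "t": time; "qpos": joint angles; "qd": joint speeds; "effort": joint torques, N m; "ee_pos": TCP position; "ee_rot": TCP orientation; "ft_force": force on the tool from outside, world axes, zero at the start; "ft_torque": the same for the moment, N m; "finger_gap": finger opening in mm; "finger_force": force on a finger pad.
Only numpy, scipy, OpenCV 4.12 (cv2) and the standard library are available. Lean on these libraries where they do the work, as an engineer would, in place of code of your own. Each camera call takes 0.05 s, during which the arm holds its last target. There are 200 camera calls.

## Task

The gauge tester rocks because one of its feet has lost its pad. Gently push the wooden wedge, thin edge first, along the bench under that bare stud until it just takes up the gap, then press firmly down on the tester's corner above it to prove that it no longer rocks (if it still gives, push the wedge a little farther and press again). Only push and press with the fingers: do not pick up the wedge, do not jack up or shove the tester, leave the other things alone, and end with your hand clear and the wedge left in place.

Things in the scene. Friction and masses are not known exactly. Their poses are not given: they have to be found in the camera images.
- tester: Green-grey steel gauge tester, loose, about 7 kg: case 200 x 280 mm (x, y), lid 206 x 286 mm, flat top 136 mm and case underside 26 mm above the bench. Origin: centre of its base at bench level; z up. Three rubber feet and one bare stud at x +-75, y +-115 mm. Two dials (diameter 100 mm, up to 283 mm above the bench) stand on the top at x -20, y 0 and -105 mm, facing -x; hand wheel on the -y end.
- stud_point (a point): Bench-level point of the tester straight below the bare steel stud at its (+75, +115) mm corner. The stud is 20 mm in diameter with a round nose (radius 10 mm) that hangs 4 to 10 mm above the bench, differently each time; the tester rests level on its three rubber feet.
- corner_top (a point): Where to press: point on the tester's bare flat top straight above the stud, 28 mm in from both lid edges. Press 6 to 25 N straight down. Unwedged, 3 to 6 N begins to tip the tester here and up to 10 N brings the stud down to the bench, 4 to 10 mm lower; well wedged it gives less than 2 mm.
- wedge: Loose hardwood wedge lying flat, 140 mm long (x), 46 mm wide (y), about 100 g. Origin: centre of its underside. Its own +x points to the thin edge (3 mm high, at x +70 mm); the heel, 20 mm high and painted red, is at x -70 mm; the top slopes evenly between. It slides at about 1 N; from meeting the stud the push grows by 1 to 4 N per mm. It stays where it is left.
- wedge_heel (a point): Middle of the wedge's upright red heel face, 10 mm above its underside: where to push, with 5 to 20 N at the end. Pushed sideways near the heel, the wedge turns about a point near its middle.
- spray_can: Bystander: standing spray can, 58 mm in diameter, 170 mm high; origin at the centre of its underside.
- spare_gauge: Bystander: dial gauge lying on its back, 100 mm in diameter, 34 mm high, brass stem to its own -x; origin at the centre of its underside.
- spanner: Bystander: steel spanner 170 mm long lying flat; origin at the middle of its underside.
Mind the look-alikes: they are no part of the job. Of the things that look like the wedge, take the one that is farthest from the robot's base at the start.

How it is judged (in metres and radians):
On the way, in this order (a step that is already met when the one before it is completed fails the run):
1. the wedge, pushed under the stud, carries it (over 1 N) while the tester stands level and the hand is off the tester (contact force between wedge and tester above 1 N and x of stud_point in the frame of wedge between -0.05 and 0.072 m and angle between tester's own z axis and vertical below 0.008 rad and contact force between each of the arm, the fingers and tester below 0.5 N), for 0.2 s.
2. the fingers press down on the corner over the stud (over 4 N) and it does not give (contact force between the fingers and tester above 4 N and horizontal distance between the grasp point and corner_top below 0.045 m and height (world z) of the grasp point above 0.135 m and contact force between wedge and tester above 1 N and angle between tester's own z axis and vertical below 0.008 rad), for 0.1 s.
At the end, for the whole second after the job is handed in: The wedge lies flat on the bench under the bare stud and carries it (over 1 N), the stud within 24 mm of the wedge's middle line; the tester stands level within 0.008 rad (about 1.5 mm at a foot), and all is at rest (contact force between wedge and tester above 1 N and x of stud_point in the frame of wedge between -0.05 and 0.072 m and y of stud_point in the frame of wedge between -0.024 and 0.024 m and angle between tester's own z axis and vertical below 0.008 rad and height (world z) of wedge below 0.003 m and linear speed of each of wedge, tester below 0.01 m/s); the robot touches nothing.
It fails at once if the wedge was lifted or tipped (height (world z) of wedge above 0.005 m or angle between wedge's own z axis and vertical above 0.12 rad).
It fails at once if the wedge was squeezed or rammed (contact force between the fingers and wedge above 40 N).
It fails at once if the tester was shoved, or jacked up and tipped (distance of tester from where it was at the start of the episode above 0.015 m or angle between tester's own z axis and vertical above 0.1 rad).
It fails at once if a bystander was disturbed (distance of any of spray_can, spare_gauge, spanner from where it was at the start of the episode above 0.015 m).
It also fails if it takes over 64 s, if anything falls off the work surface, if the arm or the gripper's body presses on something with over 40 N, if the wrist force passes 120 N, or if a joint passes its speed limit or range.

## Working session

There is one attempt and no reset: what is moved stays moved. The work goes in short steps, Python scripts to look and compute and a tool call to move; the robot and the scene stay as the last step left them, time stands still between calls to the robot, and variables do not carry over. Pictures are saved under pics/ and viewed, at most 10 in all, crops included, and the job is handed in when it is done.

Besides the shell and the picture viewer there is one more tool, called by a JSON object that holds its "fn" and its "kwargs", one argument or row to a line. drive_tool: Moves the arm, as the interface text tells. Its arguments: {"type":"object","properties":{"motion":{"type":"array"}},"required":["motion"]}

```bash
mkdir -p pics; cat > h.py <<'E'
import numpy as np, cv2
from workcell import status, optics, ctrl, models
def ray(im,px,z=0):
    r,c=px; T=np.array(im["T"]); d=T[:3,:3]@np.array([(c-im["cx"])/im["fx"],(r-im["cy"])/im["fy"],1]); o=T[:3,3]
    return o+d*(z-o[2])/d[2]
def proj(im,p):
    T=np.linalg.inv(np.array(im["T"])); q=T[:3,:3]@np.array(p)+T[:3,3]
    return [im["fy"]*q[1]/q[2]+im["cy"], im["fx"]*q[0]/q[2]+im["cx"]]
E
python3 - <<'E'
from h import *
np.set_printoptions(precision=1,suppress=True)
I={}
for n in("top","side"):
    im=I[n]=optics.get_image(n); 
    print(n,im["fx"],np.array(im["T"]))
    for q in("wedge","tester","wedge_heel","corner_top","stud_point","spray_can","spare_gauge","spanner"):
        try:
            for d in models.look_for(q,n)[:4]: print(n,q,round(d["score"],2),np.array(d["pixel"]),ray(im,d["pixel"],136 if q=="corner_top" else 0))
        except Exception as e: print(q,e)
cv2.imwrite("pics/a.png",cv2.cvtColor(cv2.resize(I["top"]["frame"],(800,600)),cv2.COLOR_RGB2BGR))
cv2.imwrite("pics/b.png",cv2.cvtColor(cv2.resize(I["side"]["frame"],(800,600)),cv2.COLOR_RGB2BGR))
print(status.get_state())
E
```

```text
top 464.3244735536698 [[   0.    -1.     0.2  359.9]
 [  -1.    -0.     0.    99. ]
 [  -0.    -0.2   -1.  1064.6]
 [   0.     0.     0.     1. ]]
top wedge 0.84 [225.3 318.5] [503.7  -0.9   0. ]
top wedge 0.79 [289.1 306.5] [358.2  26.2   0. ]
top wedge 0.57 [278.5 220.5] [378.6 221.1   0. ]
top tester 0.85 [242.  449.3] [ 470.1 -300.9    0. ]
top wedge_heel 0.87 [289.4 302.6] [357.4  35.    0. ]
top wedge_heel 0.79 [281.5 222.2] [372. 217.   0.]
top wedge_heel 0.7 [225.1 314.8] [504.1   7.7   0. ]
top corner_top 0.92 [242.  446.6] [ 455.9 -244.4  136. ]
top stud_point 0.68 [240.4 448.9] [ 473.7 -300.2    0. ]
top spray_can 0.61 [242.5 120.6] [456.4 453.6   0. ]
top spare_gauge 0.81 [139.2 164.8] [705.2 366.4   0. ]
top spare_gauge 0.44 [224.4 315. ] [505.7   7.2   0. ]
top spanner 0.88 [190.8 147. ] [578.6 400.8   0. ]
side 420.5483409602895 [[ -1.   -0.    0.1 494.8]
 [ -0.1   0.6  -0.8 795.7]
 [ -0.   -0.8  -0.6 620.6]
 [  0.    0.    0.    1. ]]
side wedge 0.85 [226.8 354.5] [373.1  32.3   0. ]
side wedge 0.73 [219.8 295.7] [509.7  10.1   0. ]
side wedge 0.66 [337.2 180.4] [705.
[... 356 characters left out ...]
0.8 [140.1 318.4] [ 447.6 -394.8    0. ]
side spray_can 0.92 [342.6 327.8] [446.7 350.4   0. ]
side spare_gauge 0.82 [336.6 177.1] [711.5 349.    0. ]
side spare_gauge 0.49 [142.1 318.9] [ 446.4 -381.5    0. ]
side spanner 0.97 [362.3 247.7] [580.8 394.5   0. ]
{'t': 0.9, 'qpos': array([70.5, 20.2, 93.6, -0. , 66.2, -0.1]), 'qd': array([ 0. ,  0. , -0.1, -0.1, -0.1, -0. ]), 'effort': array([ -0. , -60.5, -34.2,  -0. ,   0. ,  -0. ]), 'ee_pos': array([207.1, 589.7, 231.3]), 'ee_rot': array([[-0.9,  0.3,  0. ],
       [ 0.3,  0.9,  0. ],
       [-0. ,  0. , -1. ]]), 'ft_force': array([-0.2,  0.1, -0.5]), 'ft_torque': array([ 0., -0., -0.]), 'finger_force': 0.0, 'finger_gap': 85.40198071283832}
```

View pics/a.png

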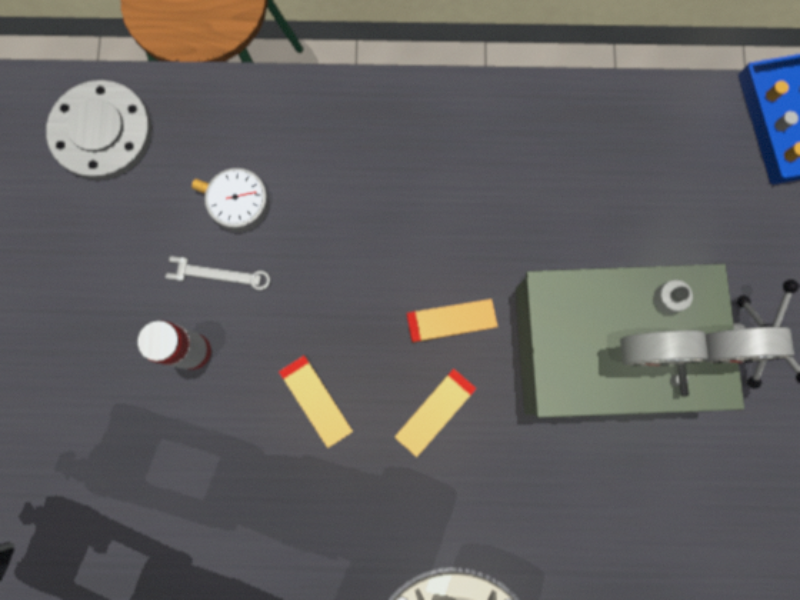

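View pics/b.png

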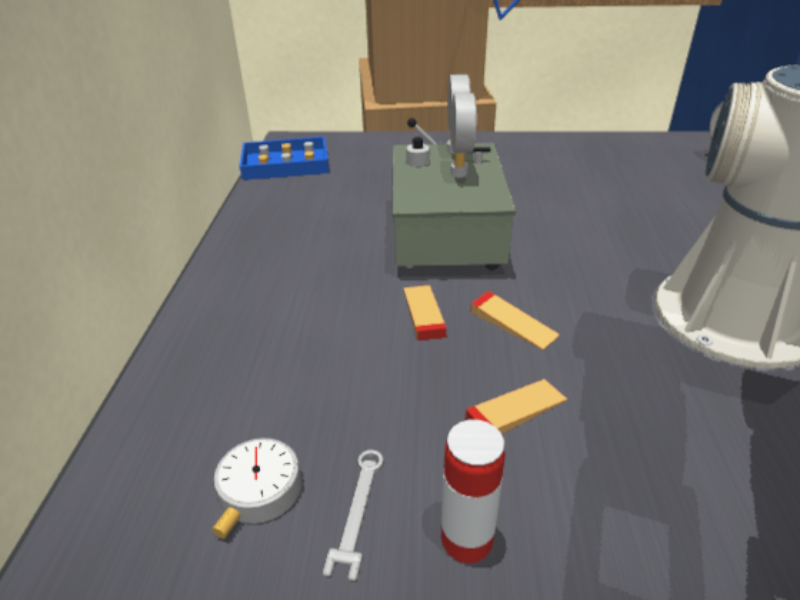

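Top view (800×600 px): three wedge look-alikes at (452,320), (435,413) and (316,402), in column,row order. They lie about 504, 373 and 432 mm from the base, so I choose the one at (452,320), thin edge towards the tester. The tester's lid corners are about (528,272), (725,265), (743,408) and (538,416). The stud corner (+x,+y) is the upper-left one.

```bash
cat > fit.py <<'E'
from h import *
from scipy.optimize import minimize
def wpts(p):
    x,y,a=p; R=np.array([[np.cos(a),-np.sin(a)],[np.sin(a),np.cos(a)]])
    L=[(sx*70,sy*23,z) for sx in(-1,1) for sy in(-1,1) for z in(0,20 if sx<0 else 3)]
    return [(*(R@np.array(q[:2])+[x,y]),q[2]) for q in L]
def fitw(x0,views):
    def cost(p):
        s=0
        for im,m in views:
            h=cv2.convexHull(np.array([proj(im,q)[::-1] for q in wpts(p)],np.float32))
            k=np.zeros((420,560),np.uint8); cv2.fillConvexPoly(k,np.round(h*256).astype(np.int32),255,cv2.LINE_AA,8)
            s+=np.abs(k/255.-m).sum()/m.sum()
        return s
    r=minimize(cost,x0,method="Nelder-Mead",options=dict(initial_simplex=np.array([x0]+[np.add(x0,d) for d in np.diag([12,12,.15])])))
    return r.x,r.fun
def wedge(x0,names=("top","side"),tol=25):
    V=[]
    for n in names:
        im=optics.get_image(n); pp=np.array(proj(im,(x0[0],x0[1],8)))
        c=[d for d in models.silhouettes("wedge",n) if np.linalg.norm(np.array(d["pixel"])-pp)<tol]
        if c: V.append((im,c[0]["region"].astype(float)))
        else: print("none in",n)
    for v in V: print(np.round(fitw(x0,[v])[0],3),end=" ")
    return fitw(x0,V)
E
python3 - <<'E'
from fit import *
print(wedge([504,0,-1.45]))
im=optics.get_image("top")
c=[ray(im,(r*.7,x*.7),136) for x,r in((528,272),(725,265),(743,408),(538,416))]; print(np.round(c))
f=cv2.cvtColor(im["frame"],cv2.COLOR_RGB2BGR)
cv2.imwrite("pics/c.png",cv2.resize(f[170:310,270:455],None,fx=4.2,fy=4.2,interpolation=cv2.INTER_CUBIC))
s=optics.get_image("side"); f=cv2.cvtColor(s["frame"],cv2.COLOR_RGB2BGR)
cv2.imwrite("pics/d.png",cv2.resize(f[90:240,255:410],None,fx=4,fy=4,interpolation=cv2.INTER_CUBIC))
E
```

```text
[507.169   5.637  -1.374] [509.841   4.011  -1.381] (array([508.55948964,   4.15295358,  -1.36859877]), np.float64(0.287246753697058))
[[ 559.  -92.  136.]
 [ 574. -374.  136.]
 [ 372. -385.  136.]
 [ 357. -102.  136.]]
```

View pics/c.png

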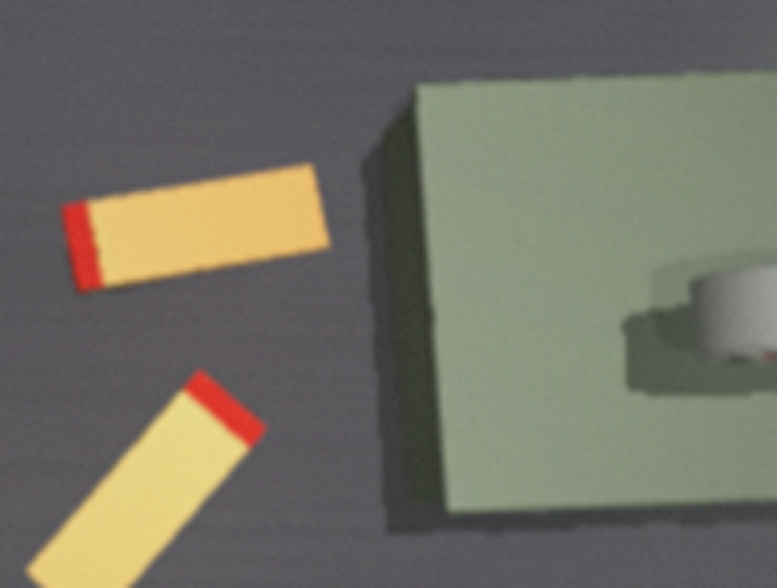

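View pics/d.png

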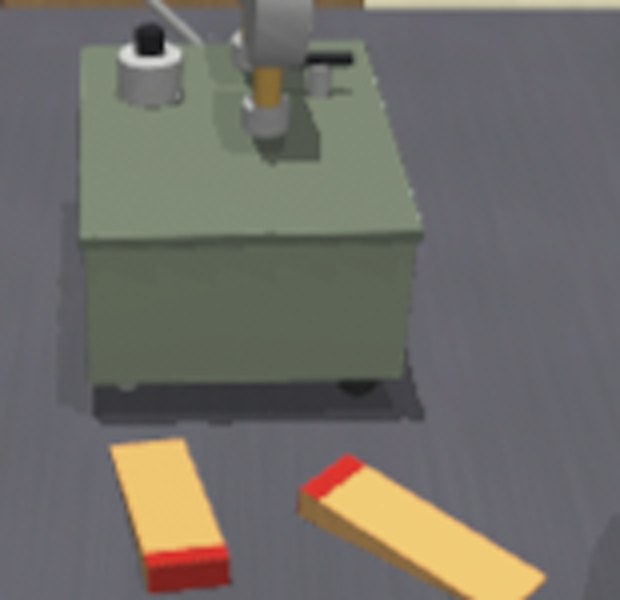

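The crop confirms the choice: an orange wedge with its red heel away from the tester and thin edge towards the lid's upper-left corner. The stud shows at (128,385) in the side crop. The wedge's axis already points at the stud, at about (534,-119), so a straight push should do.

{"fn": "drive_tool", "kwargs": {
  "motion": [
    [[0, 0, 0], [0, 0, 0.146], 1],
    [[0, 0, 0], [0, 0, 0.146], 1],
    [[0, 0, 0], [0, 0, 0.146], 1],
    [[0, 0, 0], [0, 0, 0.146], 1],
    [[0, 0, 0], [0, 0, 0.146], 1],
    [[0, 0, 0], [0, 0, 0.146], 1],
    [[0, 0, 0], [0, 0, 0.146], 1],
    [[-0.02, 0.007, 0], [0, 0, 0], 1],
    [[-0.04, 0.014, 0], [0, 0, 0], 1],
    [[-0.04, 0.014, 0], [0, 0, 0], 1]
  ]
}}

```text
t: 2.2
ee_pos: [262.8, 497.5, 231.0]
ee_rot: [[-0.214, 0.977, 0.0], [0.977, 0.214, -0.001], [-0.001, -0.0, -1.0]]
ft_force: [0.1, -0.7, -0.0]
finger_gap: 0.1
finger_force: 0.0
```

{"fn": "drive_tool", "kwargs": {
  "motion": [
    [[-0.043, 0.015, 0], [0, 0, 0], 1],
    [[-0.043, 0.015, 0], [0, 0, 0], 1],
    [[-0.043, 0.015, 0], [0, 0, 0], 1],
    [[-0.043, 0.015, 0], [0, 0, 0], 1],
    [[-0.043, 0.015, 0], [0, 0, 0], 1],
    [[-0.043, 0.015, 0], [0, 0, 0], 1],
    [[-0.043, 0.015, 0], [0, 0, 0], 1],
    [[-0.043, 0.015, 0], [0, 0, 0], 1],
    [[-0.043, 0.015, 0], [0, 0, 0], 1],
    [[-0.038, 0.012, 0], [0, 0, 0], 1]
  ]
}}

```text
t: 3.2
ee_pos: [495.5, 111.6, 231.5]
ee_rot: [[-0.212, 0.977, 0.001], [0.977, 0.212, -0.0], [-0.0, 0.0, -1.0]]
ft_force: [1.0, 0.4, -0.3]
finger_gap: -0.1
finger_force: 0.0
```

```bash
python3 - <<'E'
from fit import *
np.set_printoptions(precision=3,suppress=True)
s=status.get_state(); print(s["t"],s["ee_pos"],s["ee_rot"],s["ft_force"],s["finger_gap"])
im=optics.get_image("side"); print("stud side",ray(im,(90+385/4,255+128/4),8))
print("lid corners side",ray(im,(149.5,275),136),ray(im,(148.75,360.25),136))
E
```

```text
3.2 [495.514 111.559 231.482] [[-0.212  0.977  0.001]
 [ 0.977  0.212 -0.   ]
 [-0.     0.    -1.   ]] [ 1.011  0.417 -0.282] -0.08617134923095701
stud side [ 535.375 -120.734    8.   ]
lid corners side [561.385 -84.942 136.   ] [360.712 -91.882 136.   ]
```

{"fn": "drive_tool", "kwargs": {
  "motion": [
    [[0, -0.0086, 0.03], [0, 0, -0.007], 1],
    [[0, 0, 0.04], [0, 0, 0], 1],
    [[0, 0, 0.04], [0, 0, 0], 1],
    [[0, 0, 0.04], [0, 0, 0], 1],
    [[0, 0, 0.03], [0, 0, 0], 1],
    [[0, 0, 0.02], [0, 0, 0], 1],
    [[0, 0, 0.015], [0, 0, 0], 1],
    [[0, 0, 0.008], [0, 0, 0], 1],
    [[0, 0, 0], [0, 0, 0], 1],
    [[0, 0, 0], [0, 0, 0], 1]
  ]
}}

```text
t: 4.25
ee_pos: [486.9, 112.5, 8.8]
ee_rot: [[-0.217, 0.976, 0.001], [0.976, 0.217, 0.0], [-0.0, 0.001, -1.0]]
ft_force: [-0.6, 0.6, -0.5]
finger_gap: 0.0
finger_force: 0.0
```

```bash
python3 - <<'E'
from fit import *
np.set_printoptions(precision=3,suppress=True)
for n in ("top","side"):
    im=optics.get_image(n); s=status.get_state()
    p=proj(im,s["ee_pos"]); print(n,p)
    if n=="side":
        f=cv2.cvtColor(im["frame"],cv2.COLOR_RGB2BGR)
        for q in ((494.8,72.7,0),(522.4,-64.5,0),(535,-120,0)): cv2.circle(f,tuple(int(v) for v in proj(im,q)[::-1]),2,(255,0,255),-1)
        cv2.imwrite("pics/e.png",cv2.resize(f[130:310,200:420],None,fx=3.3,fy=3.3,interpolation=cv2.INTER_CUBIC))
E
```

```text
top [np.float64(231.1569138289044), np.float64(269.2287257267128)]
side [np.float64(245.97996575297626), np.float64(304.9947496455283)]
```

View pics/e.png

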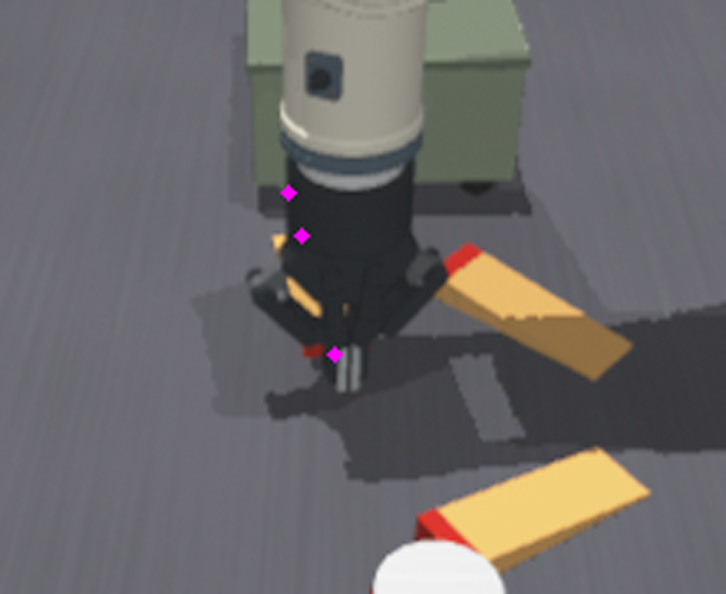

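The closed fingers (348,370) stand squarely behind the middle of the chosen heel, which spans columns 303–370 at row about 352. Now the push.

{"fn": "drive_tool", "kwargs": {
  "motion": [
    [[-0.008, 0, 0.001], [0, 0, 0.012], 1],
    [[-0.008, 0, 0], [0, 0, 0], 1],
    [[-0.008, 0, 0], [0, 0, 0], 1],
    [[-0.006, 0, 0], [0, 0, 0], 1],
    [[-0.006, 0, 0], [0, 0, 0], 1],
    [[-0.006, 0, 0], [0, 0, 0], 1],
    [[-0.006, 0, 0], [0, 0, 0], 1],
    [[-0.006, 0, 0], [0, 0, 0], 1],
    [[-0.006, 0, 0], [0, 0, 0], 1],
    [[0, 0, 0], [0, 0, 0], 1]
  ]
}}

```text
t: 5.35
ee_pos: [499.1, 53.2, 7.2]
ee_rot: [[-0.204, 0.979, -0.0], [0.979, 0.204, -0.0], [-0.0, -0.0, -1.0]]
ft_force: [-0.2, 0.3, -0.1]
finger_gap: 0.4
finger_force: 0.0
```

```bash
python3 - <<'E'
from fit import *
np.set_printoptions(precision=3,suppress=True)
s=status.get_state(); print(s["ee_pos"],s["ft_force"])
for n in("top","side"):
    im=optics.get_image(n)
    x0=[515.,-28,-1.366]; pp=np.array(proj(im,(x0[0],x0[1],8)))
    for d in models.silhouettes("wedge",n):
        if np.linalg.norm(np.array(d["pixel"])-pp)<30: print(n,d["score"],d["region"].sum(),fitw(x0,[(im,d["region"].astype(float))]))
im=optics.get_image("top"); f=cv2.cvtColor(im["frame"],cv2.COLOR_RGB2BGR)
cv2.imwrite("pics/f.png",cv2.resize(f[150:320,240:455],None,fx=3.5,fy=3.5,interpolation=cv2.INTER_CUBIC))
E
```

```text
[499.105  53.195   7.207] [-0.172  0.322 -0.086]
side 0.45 87 (array([510.155, -30.884,  -1.476]), np.float64(7.855893621816543))
```

View pics/f.png

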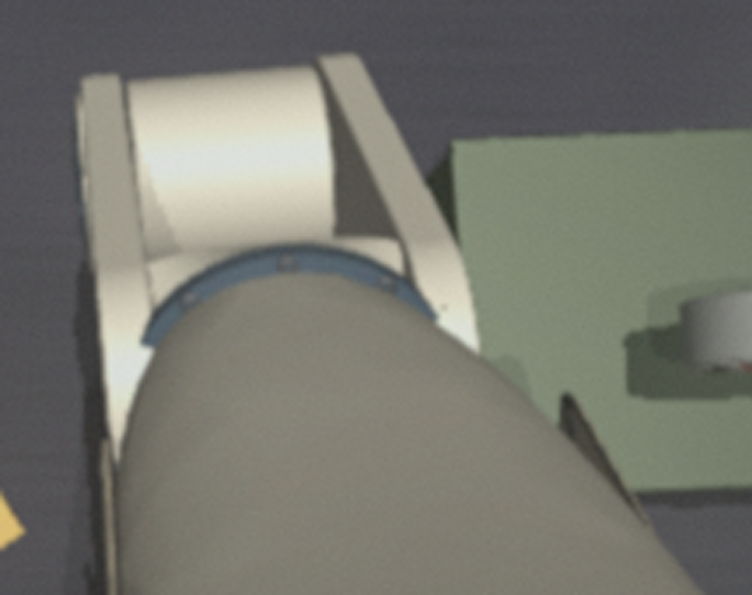

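Top view: the arm hides the wedge, so from here I go by force. I'll push to just short of the earliest possible stud contact.

{"fn": "drive_tool", "kwargs": {
  "motion": [
    [[-0.004, 0, 0], [0, 0, 0], 1],
    [[-0.004, 0, 0], [0, 0, 0], 1],
    [[-0.004, 0, 0], [0, 0, 0], 1],
    [[-0.004, 0, 0], [0, 0, 0], 1],
    [[-0.004, 0, 0], [0, 0, 0], 1],
    [[-0.003, 0, 0], [0, 0, 0], 1],
    [[-0.003, 0, 0], [0, 0, 0], 1],
    [[-0.003, 0, 0], [0, 0, 0], 1],
    [[0, 0, 0], [0, 0, 0], 1],
    [[0, 0, 0], [0, 0, 0], 1]
  ]
}}

```text
t: 6.6
ee_pos: [505.0, 25.5, 7.3]
ee_rot: [[-0.204, 0.979, 0.0], [0.979, 0.204, -0.0], [-0.0, 0.0, -1.0]]
ft_force: [-0.6, 0.8, -0.4]
finger_gap: 0.2
finger_force: 0.0
```

{"fn": "drive_tool", "kwargs": {
  "motion": [
    [[-0.001, 0, 0], [0, 0, 0], 1],
    [[-0.001, 0, 0], [0, 0, 0], 1],
    [[-0.001, 0, 0], [0, 0, 0], 1],
    [[-0.001, 0, 0], [0, 0, 0], 1],
    [[-0.001, 0, 0], [0, 0, 0], 1],
    [[-0.001, 0, 0], [0, 0, 0], 1],
    [[-0.001, 0, 0], [0, 0, 0], 1],
    [[-0.001, 0, 0], [0, 0, 0], 1],
    [[0, 0, 0], [0, 0, 0], 1],
    [[0, 0, 0], [0, 0, 0], 1]
  ]
}}

```text
t: 7.6
ee_pos: [506.6, 17.6, 7.3]
ee_rot: [[-0.205, 0.979, 0.0], [0.979, 0.205, -0.0], [-0.0, 0.0, -1.0]]
ft_force: [0.6, -0.2, -0.9]
finger_gap: -0.0
finger_force: 0.0
```

{"fn": "drive_tool", "kwargs": {
  "motion": [
    [[-0.001, 0, 0], [0, 0, 0], 1],
    [[-0.001, 0, 0], [0, 0, 0], 1],
    [[-0.001, 0, 0], [0, 0, 0], 1],
    [[-0.001, 0, 0], [0, 0, 0], 1],
    [[-0.001, 0, 0], [0, 0, 0], 1],
    [[-0.001, 0, 0], [0, 0, 0], 1],
    [[-0.001, 0, 0], [0, 0, 0], 1],
    [[-0.001, 0, 0], [0, 0, 0], 1],
    [[0, 0, 0], [0, 0, 0], 1],
    [[0, 0, 0], [0, 0, 0], 1]
  ]
}}

```text
t: 8.6
ee_pos: [508.2, 9.8, 7.3]
ee_rot: [[-0.205, 0.979, 0.0], [0.979, 0.205, -0.0], [-0.0, 0.0, -1.0]]
ft_force: [-0.3, 0.4, -0.2]
finger_gap: 0.0
finger_force: 0.0
```

{"fn": "drive_tool", "kwargs": {
  "motion": [
    [[-0.001, 0, 0], [0, 0, 0], 1],
    [[-0.001, 0, 0], [0, 0, 0], 1],
    [[-0.001, 0, 0], [0, 0, 0], 1],
    [[-0.001, 0, 0], [0, 0, 0], 1],
    [[-0.001, 0, 0], [0, 0, 0], 1],
    [[0, 0, 0], [0, 0, 0], 1],
    [[0, 0, 0], [0, 0, 0], 1],
    [[0, 0, 0], [0, 0, 0], 1],
    [[0, 0, 0], [0, 0, 0], 1],
    [[0, 0, 0], [0, 0, 0], 1]
  ]
}}

```text
t: 9.6
ee_pos: [509.2, 5.0, 7.3]
ee_rot: [[-0.205, 0.979, -0.0], [0.979, 0.205, -0.0], [-0.0, -0.0, -1.0]]
ft_force: [-0.5, -1.0, 0.3]
finger_gap: -0.2
finger_force: 0.0
```

{"fn": "drive_tool", "kwargs": {
  "motion": [
    [[-0.001, 0, 0], [0, 0, 0], 1],
    [[-0.001, 0, 0], [0, 0, 0], 1],
    [[-0.001, 0, 0], [0, 0, 0], 1],
    [[-0.001, 0, 0], [0, 0, 0], 1],
    [[-0.001, 0, 0], [0, 0, 0], 1],
    [[0, 0, 0], [0, 0, 0], 1],
    [[0, 0, 0], [0, 0, 0], 1],
    [[0, 0, 0], [0, 0, 0], 1],
    [[0, 0, 0], [0, 0, 0], 1],
    [[0, 0, 0], [0, 0, 0], 1]
  ]
}}

```text
t: 10.6
ee_pos: [510.3, 0.1, 7.3]
ee_rot: [[-0.205, 0.979, -0.0], [0.979, 0.205, -0.0], [-0.0, -0.0, -1.0]]
ft_force: [-0.5, -0.7, -0.8]
finger_gap: 0.0
finger_force: 0.0
```

```bash
python3 - <<'E'
from fit import *
im=optics.get_image("side"); f=cv2.cvtColor(im["frame"],cv2.COLOR_RGB2BGR)
cv2.imwrite("pics/g.png",cv2.resize(f[130:280,230:400],None,fx=4,fy=4,interpolation=cv2.INTER_CUBIC))
E
```

```text
(no output)
```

View pics/g.png

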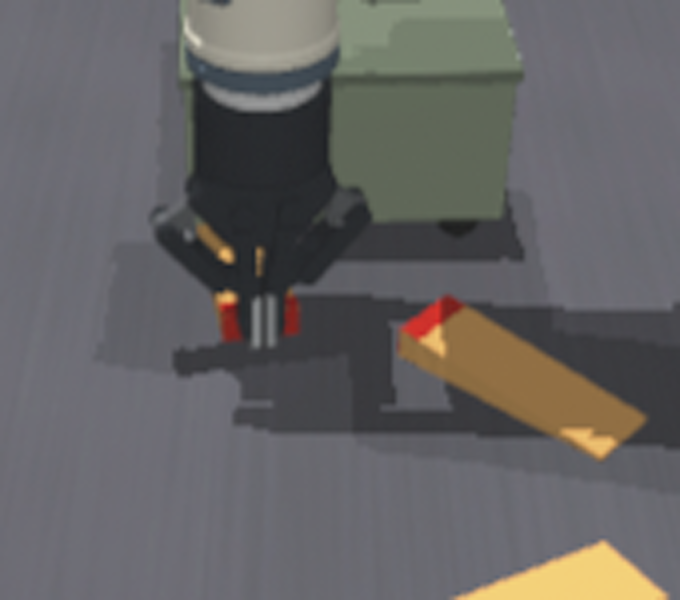

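The fingers (264,320) are still centred on the heel, which spans columns 220–300, and the wedge has stayed straight. I keep pushing in small steps.

{"fn": "drive_tool", "kwargs": {
  "motion": [
    [[-0.001, 0, 0], [0, 0, 0], 1],
    [[-0.001, 0, 0], [0, 0, 0], 1],
    [[-0.001, 0, 0], [0, 0, 0], 1],
    [[-0.001, 0, 0], [0, 0, 0], 1],
    [[-0.001, 0, 0], [0, 0, 0], 1],
    [[0, 0, 0], [0, 0, 0], 1],
    [[0, 0, 0], [0, 0, 0], 1],
    [[0, 0, 0], [0, 0, 0], 1],
    [[0, 0, 0], [0, 0, 0], 1],
    [[0, 0, 0], [0, 0, 0], 1]
  ]
}}

```text
t: 11.65
ee_pos: [511.2, -4.8, 7.3]
ee_rot: [[-0.205, 0.979, -0.0], [0.979, 0.205, -0.0], [0.0, -0.0, -1.0]]
ft_force: [-0.7, 1.8, 0.2]
finger_gap: -0.2
finger_force: 1.0
```

{"fn": "drive_tool", "kwargs": {
  "motion": [
    [[-0.001, 0, 0], [0, 0, 0], 1],
    [[-0.001, 0, 0], [0, 0, 0], 1],
    [[-0.001, 0, 0], [0, 0, 0], 1],
    [[-0.001, 0, 0], [0, 0, 0], 1],
    [[0, 0, 0], [0, 0, 0], 1],
    [[0, 0, 0], [0, 0, 0], 1],
    [[0, 0, 0], [0, 0, 0], 1],
    [[0, 0, 0], [0, 0, 0], 1],
    [[0, 0, 0], [0, 0, 0], 1],
    [[0, 0, 0], [0, 0, 0], 1]
  ]
}}

```text
t: 12.65
ee_pos: [511.8, -8.1, 7.3]
ee_rot: [[-0.204, 0.979, -0.001], [0.979, 0.204, 0.001], [0.001, -0.0, -1.0]]
ft_force: [-1.5, 8.2, 1.9]
finger_gap: 0.1
finger_force: 4.1
```

{"fn": "drive_tool", "kwargs": {
  "motion": [
    [[-0.0005, 0, 0], [0, 0, 0], 1],
    [[-0.0005, 0, 0], [0, 0, 0], 1],
    [[-0.0005, 0, 0], [0, 0, 0], 1],
    [[-0.0005, 0, 0], [0, 0, 0], 1],
    [[0, 0, 0], [0, 0, 0], 1],
    [[0, 0, 0], [0, 0, 0], 1],
    [[0, 0, 0], [0, 0, 0], 1],
    [[0, 0, 0], [0, 0, 0], 1],
    [[0, 0, 0], [0, 0, 0], 1],
    [[0, 0, 0], [0, 0, 0], 1]
  ]
}}

```text
t: 13.65
ee_pos: [511.9, -9.6, 7.2]
ee_rot: [[-0.204, 0.979, -0.001], [0.979, 0.204, 0.001], [0.002, -0.001, -1.0]]
ft_force: [-2.3, 12.2, 2.0]
finger_gap: 0.1
finger_force: 6.2
```

{"fn": "drive_tool", "kwargs": {
  "motion": [
    [[0.002, 0, 0], [0, 0, 0], 1],
    [[0.008, 0, 0], [0, 0, 0], 1],
    [[0.02, 0, 0], [0, 0, 0], 1],
    [[0.02, 0, -0.02], [0, 0, 0], 1],
    [[0, 0, -0.04], [0, 0, 0], 1],
    [[0, 0, -0.04], [0, 0, 0], 1],
    [[0, 0, -0.04], [0, 0, 0], 1],
    [[0, 0, -0.04], [0, 0, 0], 1],
    [[0, 0, -0.01], [0, 0, 0], 1],
    [[0, 0, 0], [0, 0, 0], 1]
  ]
}}

```text
t: 14.65
ee_pos: [503.4, 38.4, 199.0]
ee_rot: [[-0.205, 0.979, 0.004], [0.979, 0.205, 0.0], [-0.001, 0.004, -1.0]]
ft_force: [0.9, 0.1, -1.1]
finger_gap: -0.0
finger_force: 0.0
```

```bash
python3 - <<'E'
from fit import *
np.set_printoptions(precision=3,suppress=True)
s=status.get_state(); print(s["ee_pos"],s["ft_force"])
im=optics.get_image("top"); f=cv2.cvtColor(im["frame"],cv2.COLOR_RGB2BGR)
g=optics.get_image("side"); f2=cv2.cvtColor(g["frame"],cv2.COLOR_RGB2BGR)
for q in ((534.6,-119.4,136),): cv2.circle(f,tuple(int(v) for v in proj(im,q)[::-1]),1,(255,0,255),-1); cv2.circle(f2,tuple(int(v) for v in proj(g,q)[::-1]),1,(255,0,255),-1)
cv2.imwrite("pics/h.png",np.hstack([cv2.resize(x,(400,520),interpolation=cv2.INTER_CUBIC) for x in (f[160:310,300:415],f2[120:270,230:345])]))
E
```

```text
[503.435  38.403 198.96 ] [ 0.901  0.053 -1.11 ]
```

View pics/h.png

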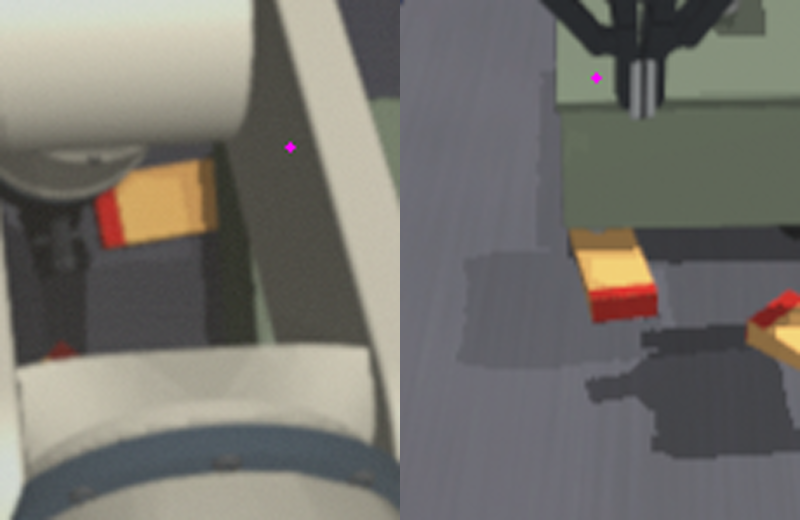

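The wedge lies straight, thin end under the stud corner, with its heel at (625,305) in the right-hand picture. Next I move over the corner and press.

{"fn": "drive_tool", "kwargs": {
  "motion": [
    [[-0.03, 0, 0], [0, 0, 0], 1],
    [[-0.04, 0, 0], [0, 0, 0], 1],
    [[-0.04, -0.001, 0], [0, 0, 0], 1],
    [[-0.035, -0.001, 0], [0, 0, 0], 1],
    [[-0.016, 0, 0.01], [0, 0, 0], 1],
    [[0, 0, 0.02], [0, 0, 0], 1],
    [[0, 0, 0.015], [0, 0, 0], 1],
    [[0, 0, 0.008], [0, 0, 0], 1],
    [[0, 0, 0.003], [0, 0, 0], 1],
    [[0, 0, 0], [0, 0, 0], 1]
  ]
}}

```text
t: 15.75
ee_pos: [532.8, -119.2, 140.5]
ee_rot: [[-0.205, 0.979, -0.001], [0.979, 0.205, 0.0], [0.001, -0.001, -1.0]]
ft_force: [1.1, -0.8, -0.0]
finger_gap: -0.8
finger_force: 0.0
```

{"fn": "drive_tool", "kwargs": {
  "motion": [
    [[0, 0, 0.001], [0, 0, 0], 1],
    [[0, 0, 0.001], [0, 0, 0], 1],
    [[0, 0, 0.001], [0, 0, 0], 1],
    [[0, 0, 0.001], [0, 0, 0], 1],
    [[0, 0, 0.001], [0, 0, 0], 1],
    [[0, 0, 0.001], [0, 0, 0], 1],
    [[0, 0, 0], [0, 0, 0], 1],
    [[0, 0, 0], [0, 0, 0], 1],
    [[0, 0, 0], [0, 0, 0], 1],
    [[0, 0, 0], [0, 0, 0], 1]
  ]
}}

```text
t: 16.75
ee_pos: [533.2, -119.8, 135.3]
ee_rot: [[-0.205, 0.979, -0.0], [0.979, 0.205, -0.0], [-0.0, -0.0, -1.0]]
ft_force: [1.0, 0.6, -0.1]
finger_gap: 0.1
finger_force: 0.0
```

{"fn": "drive_tool", "kwargs": {
  "motion": [
    [[0, 0, 0.001], [0, 0, 0], 1],
    [[0, 0, 0.001], [0, 0, 0], 1],
    [[0, 0, 0], [0, 0, 0], 1],
    [[0, 0, 0], [0, 0, 0], 1],
    [[0, 0, 0], [0, 0, 0], 1],
    [[0, 0, 0], [0, 0, 0], 1],
    [[0, 0, 0], [0, 0, 0], 1],
    [[0, 0, 0], [0, 0, 0], 1],
    [[0, 0, 0], [0, 0, 0], 1],
    [[0, 0, 0], [0, 0, 0], 1]
  ]
}}

```text
t: 17.75
ee_pos: [533.6, -119.7, 134.8]
ee_rot: [[-0.205, 0.979, 0.001], [0.979, 0.205, -0.0], [-0.0, 0.001, -1.0]]
ft_force: [-5.3, 1.6, 17.8]
finger_gap: -0.0
finger_force: 8.3
```

At 17.8 N the corner gave about 0.5 mm, so the wedge holds. Now I lift away.

{"fn": "drive_tool", "kwargs": {
  "motion": [
    [[0, 0, -0.002], [0, 0, 0], 1],
    [[0, 0, -0.003], [0, 0, 0], 1],
    [[0, 0, -0.01], [0, 0, 0], 1],
    [[0, 0, -0.03], [0, 0, 0], 1],
    [[0, 0, -0.04], [0, 0, 0], 1],
    [[0.03, 0, -0.03], [0, 0, 0], 1],
    [[0.045, 0, 0], [0, 0, 0], 1],
    [[0.045, 0, 0], [0, 0, 0], 1],
    [[0.045, 0, 0], [0, 0, 0], 1],
    [[0.045, 0, 0], [0, 0, 0], 1]
  ]
}}

```text
t: 18.75
ee_pos: [489.8, 87.3, 249.1]
ee_rot: [[-0.204, 0.979, 0.001], [0.979, 0.204, 0.0], [-0.0, 0.001, -1.0]]
ft_force: [0.8, -0.2, -0.0]
finger_gap: 0.1
finger_force: 0.0
```

{"fn": "drive_tool", "kwargs": {
  "motion": [
    [[0.045, 0, 0], [0, 0, 0], 1],
    [[0.04, 0, 0], [0, 0, 0], 1],
    [[0.03, 0, 0], [0, 0, 0], 1],
    [[0, 0, 0], [0, 0, 0], 1],
    [[0, 0, 0], [0, 0, 0], 1],
    [[0, 0, 0], [0, 0, 0], 1],
    [[0, 0, 0], [0, 0, 0], 1],
    [[0, 0, 0], [0, 0, 0], 1],
    [[0, 0, 0], [0, 0, 0], 1],
    [[0, 0, 0], [0, 0, 0], 1]
  ]
}}

```text
t: 19.75
ee_pos: [466.9, 198.0, 248.3]
ee_rot: [[-0.204, 0.979, -0.0], [0.979, 0.204, -0.0], [-0.0, -0.0, -1.0]]
ft_force: [-0.2, -0.8, -0.0]
finger_gap: -0.1
finger_force: 0.0
```

```bash
python3 - <<'E'
from fit import *
im=optics.get_image("top"); f=cv2.cvtColor(im["frame"],cv2.COLOR_RGB2BGR)
g=optics.get_image("side"); f2=cv2.cvtColor(g["frame"],cv2.COLOR_RGB2BGR)
cv2.imwrite("pics/i.png",np.hstack([cv2.resize(x,(400,520),interpolation=cv2.INTER_CUBIC) for x in (f[160:310,300:415],f2[120:270,230:345])]))
print(status.get_state()["ee_pos"])
E
```

```text
[466.83106447 198.18959761 248.27609403]
```

View pics/i.png

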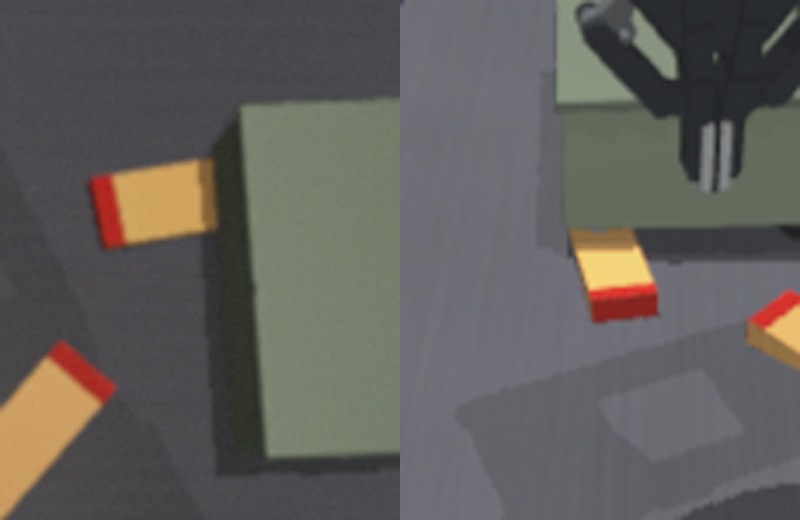

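The wedge sits unmoved under the stud corner, its heel at (105,212) in the top crop, and the hand is clear.

```bash
python3 -c "
from workcell import ctrl; print(ctrl.close_job())"
```

```text
the job is handed in; nothing more can be done
None
```

I pushed the wedge under the bare stud until the push reached about 12 N. Pressing the corner with about 18 N, it gave roughly 0.5 mm, so the tester no longer rocks. The hand is clear, the wedge is left in place and the job is handed in; no verdict came back.

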